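# Knock the stuck press disc out of the cup

## Robot

A 6-joint arm with a two-finger parallel gripper is mounted at the origin on a cart in front of the work surface, level with it; the furniture and walls round the work are solid. World frame = base frame: x ahead of the robot, y to its left, z up, the work surface at z = 0. Lengths are in m, angles in rad, forces in N, time in s.
With the tool pointing down it reaches from about 0.35 to 0.85 m from the base axis. Payload 8.1 kg.
Tool frame: the origin (TCP) lies where the fingers leave the gripper's body, on its centre line; the fingertips stand 84 mm ahead of it and the grasp point (between the pads) lies 65 mm ahead of it; z points along the fingers, y is the line along which they close (so a half turn about z gives the same grasp; the last joint's range is limited). The gripper opens to 93 mm and grips with 3 to 60 N. Pads are 15 mm wide; open, the fingers measure 128 mm over their backs; the gripper's body (75 mm by 188 mm) begins 65 mm behind the grasp point.
Start: joints at [-1.405, 0.13, 1.488, -0, 1.523, -0.085], TCP at [0.149, -0.581, 0.303] pointing down, gripper open.
Joint ranges: [-2.96, 2.96], [-0.89, 2.26], [0.02, 2.5], [-1.34, 4.48], [0, 2.73], [-2.66, 2.66]. Speed limits (rad/s): [2.39, 2.39, 2.79, 3.14, 3.14, 3.14].

## Interface

Orientations are given as a rotation vector (axis times angle).
In Python, from plant import robot gives the robot as it stands.
- The arm moves only by the shell command python3 -m jog 'ROWS' [FORCE]. ROWS is text: rows parted by semicolons, each of 5 numbers parted by spaces: the opening, from 0 (shut) to 1 (fully open), then the shift along the tool's x, y, z in m, then the turn about the tool's z in degrees. A call has 1 to 10 rows; each row shifts and turns the commanded pose from where the row before left it, along the tool's axes as they then stand; what a row does not reach is not made up. A row lasts 1/12 s, in which the tool goes at most 41.7 mm and 7.16 degrees, less where a joint would pass 70% of its speed; a pose out of reach is approached as far as the arm can. A call with a gripper value outside its range is refused whole. The fingers move at their own pace and stop on an object; FORCE is the grip in N (left out, the last holds). Time passes only in rows, so rows that do not move let the fingers close. It gives the time, the measured TCP pose, the force, the opening and the grip force at its end, in the units of the state.
- robot.read_state(): the state, without advancing time (a new reading comes with each control period).
- robot.read_camera(name): name is "scene" or "top" or "wrist"; returns a dict with "color" (480x640x3 uint8, red, green, blue), "intrinsics" (3x3 intrinsics, pixels), "pose" (4x4, takes a point from camera to world coordinates); the wrist camera has in their place "tool_from_camera" (4x4, takes a point from camera to tool coordinates, whose origin is the TCP and whose axes are the flange's). Camera axes: x right, y down, z forward; pixel columns grow to the right and rows downward; lengths in m; the calibration is good to about 2 mm. A picture is of the moment at which its call begins: read the wrist's pose just before it. There is no depth.
- robot.close_job(): hands the job in; it is judged then, once.
The state is a dict: "t": time; "q": joint angles; "dq": joint speeds; "joint_torque": joint torques, N m; "tool_pos": TCP position; "orientation": TCP orientation; "force": force on the tool from outside, world axes, zero at the start; "wrist_torque": the same for the moment, N m; "opening": finger opening in m; "gripper_force": force on a finger pad.
Only numpy, scipy, OpenCV 4.12 (cv2) and the standard library are available. Lean on these libraries where they do the work, as an engineer would, in place of code of your own. Each camera call takes 0.05 s, during which the arm holds its last target. There are 200 camera calls.

## Task

The wooden disc has stuck in the cup of the little press stand. Take the knockout stirrup by its wooden handle, bring it in from the open front so that its rod is under the cup, feel for the hole in the guide plate and push the rod gently up through it until the disc has popped up past the spring balls and will stay up on them; then take the stirrup out again and stand it upright on the worktop, clear of the stand. Do not touch the disc with the gripper, never force the rod, and leave the other things where they are.

Things in the scene. Friction and masses are not known exactly. Their poses are not given: they have to be found in the camera images.
- stand: Grey press stand, fixed. Origin on the cup's axis at worktop height; z up, -x its open front. Base plate 160 x 110 x 10 mm (stand x -52 to +108 mm). Column at the back (x +70 to +96 mm, top z 100 mm) with a 30 mm wide arm to the cup. Below the cup the space down to the base plate is open at the front and sides.
- cup_rim (a point): Centre of the mouth of the stand's steel cup, at stand z 124 mm. The cup is 62 mm across outside, its floor a ledge at stand z 91 mm round a 34 mm opening. Housings of three spring balls stick out to radius 38 mm at 60, 180 and 300 degrees from stand +x.
- guide_mid (a point): Point on the cup's axis at the underside (stand z 80 mm) of the guide plate under the cup: 6 mm thick, with one sharp-edged hole, 13.2 mm along stand x by 18 mm along stand y. The plate is clamped anywhere along stand x: the hole's centre is at stand y 0 but -8 to +8 mm off this point in stand x, unreported; it holds firm. Rails beside it at stand y +-22.5 mm reach to z 79 mm.
- disc: Beech press disc, 44 mm across, 30 mm thick, about 60 g. Origin: centre of its underside. At the start seated in the cup, top 3 mm below the rim (origin at stand z 91 mm), gripped by three spring balls; pushing it up takes roughly 3 to 10 N. Once its underside passes stand z 101 mm the balls snap in below and carry it (then at about 101 mm, its top 7 mm above the rim).
- stirrup: Loose upright steel frame, about 0.3 kg, standing on its foot plate 40 x 104 x 10 mm (x, y, z). Origin: centre of the foot's underside, z up. Two uprights at y +-47.5 mm (87 mm clear between them) carry a cross bar with a wooden handle on top, all 157 mm high. The knockout rod points up from the middle of the foot. Either x side may be the front.
- rod_tip (a point): Tip of the knockout rod, on its axis, 42 mm above the foot's underside. Rod 12 mm across, tip flat, edge broken 0.8 mm; it rises 28 mm above a collar 20 mm across (z 10 to 14 mm over the foot's underside). With the rod through the hole the collar meets the guide plate when the tip is at stand z 108 mm.
- grip (a point): Middle of the wooden handle, 145 mm above the foot's underside; handle 18 mm thick (stirrup x), 62 mm long (y), 24 mm high. Grip it from above across its thickness.
- salt_shaker: Salt shaker, 44 x 44 x 90 mm, standing between the workplaces; origin: centre of its underside. Bystander.
- garlic: Garlic bulb, 48 mm; origin: underside. Bystander.
- glass: Drinking glass, 80 mm across, 91 mm high; origin: centre of its underside. Bystander.
- fish_tin: Flat tin, 86 mm across, 40 mm high; origin: centre of its underside. Bystander.

How it is judged:
On the way, in this order (a step that is already met when the one before it is completed fails the run):
1. the rod is up through the guide plate's hole, under the disc (z of rod_tip in the frame of stand between 0.085 and 0.118 m and horizontal distance between rod_tip and stand below 0.012 m), for 0.05 s.
2. the rod has pushed the disc up past the spring balls (z of disc in the frame of stand above 0.0995 m and z of rod_tip in the frame of stand above 0.097 m and horizontal distance between rod_tip and stand below 0.012 m), for 0.05 s.
At the end, for the whole second after the job is handed in: The disc rests level (7 deg) on the spring balls, its underside 99.5 to 104 mm above the worktop, within 6 mm of the cup's axis; the stirrup stands upright (3.5 deg) on its foot on the worktop, clear of the stand, over 70 mm from the cup's axis; all at rest (z of disc in the frame of stand between 0.0995 and 0.104 m and horizontal distance between disc and stand below 0.006 m and angle between disc's own z axis and vertical below 0.12 rad and linear speed of each of disc, stirrup below 0.02 m/s and height (world z) of stirrup between -0.004 and 0.004 m and angle between stirrup's own z axis and vertical below 0.06 rad and contact force between stirrup and stand below 0.1 N and horizontal distance between stirrup and stand above 0.07 m); the robot touches nothing.
It fails at once if the stirrup presses on the stand or its guide plate with more than 25 N (contact force between stirrup and stand above 25 N).
It fails at once if the rod presses on the disc with more than 25 N (contact force between stirrup and disc above 25 N).
It fails at once if the gripper touches the disc (contact force between the arm and disc above 0.5 N).
It fails at once if the fingers touch the disc (contact force between the fingers and disc above 0.5 N).
It fails at once if a bystander is moved by more than 20 mm (distance of any of salt_shaker, garlic, glass, fish_tin from where it was at the start of the episode above 0.02 m).
It also fails if it takes over 69 s, if anything falls off the work surface, if the arm or the gripper's body presses on something with over 40 N, if the wrist force passes 120 N, or if a joint passes its speed limit or range.

## Working session

There is one attempt and no reset: what is moved stays moved. The work goes in short steps, Python scripts to look and compute and a shell command to move; the robot and the scene stay as the last step left them, time stands still between calls to the robot, and variables do not carry over. Pictures are saved under pics/ and viewed, at most 10 in all, crops included, and the job is handed in when it is done.

```bash
ls; mkdir -p pics
python3 - <<'E'
from plant import robot
import cv2,numpy as np
for n in("scene","top"):
    r=robot.read_camera(n); cv2.imwrite(f"pics/{n}0.png",r["color"][...,::-1]); print(n,r["intrinsics"].tolist(),np.round(r["pose"],4).tolist())
s=robot.read_state();print({k:np.round(v,3).tolist() for k,v in s.items()})
r=robot.read_camera("wrist");print(r["intrinsics"].tolist(),np.round(r["tool_from_camera"],4).tolist())
E
```

```text
pics
scene [[581.8321896518617, 0.0, 319.9000463263927], [0.0, 581.8321896518617, 236.8616728133719], [0.0, 0.0, 1.0]] [[-0.5413, -0.5267, 0.6555, -0.397], [-0.8408, 0.3338, -0.4261, 0.622], [0.0057, -0.7818, -0.6235, 1.0587], [0.0, 0.0, 0.0, 1.0]]
top [[469.167413263307, 0.0, 322.3713983658468], [0.0, 469.167413263307, 239.16217011480182], [0.0, 0.0, 1.0]] [[0.0201, -0.9844, 0.1747, 0.3946], [-0.9996, -0.0234, -0.0171, -0.0026], [0.0209, -0.1743, -0.9845, 1.0264], [0.0, 0.0, 0.0, 1.0]]
{'t': 0.1, 'q': [-1.405, 0.131, 1.489, -0.0, 1.523, -0.085], 'dq': [0.001, -0.001, -0.003, 0.0, 0.0, -0.001], 'joint_torque': [0.001, -56.134, -49.31, 0.077, 0.029, -0.0], 'tool_pos': [0.149, -0.581, 0.302], 'orientation': [-3.115, -0.393, 0.0], 'force': [0.15, 0.429, 0.429], 'wrist_torque': [-0.023, 0.041, -0.028], 'gripper_force': 0.0, 'opening': 0.093}
[[351.0689301531962, 0.0, 316.7915594511458], [0.0, 351.0689301531962, 237.82416890810887], [0.0, 0.0, 1.0]] [[0.0016, -0.9661, -0.2581, 0.0709], [1.0, 0.0015, 0.0007, 0.0003], [-0.0003, -0.2581, 0.9661, -0.0813], [0.0, 0.0, 0.0, 1.0]]
```

View pics/scene0.png

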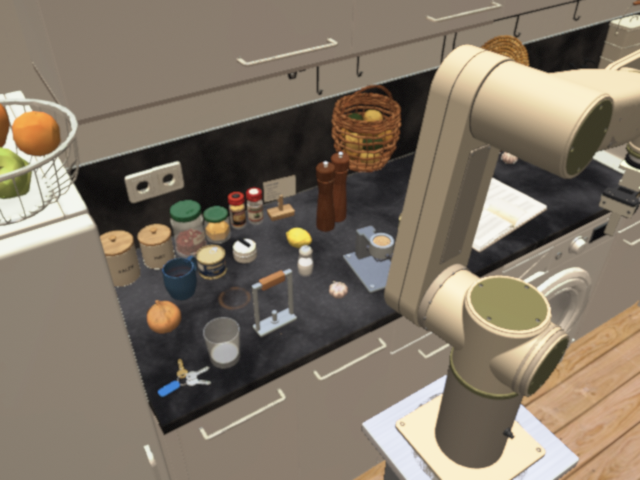

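View pics/top0.png

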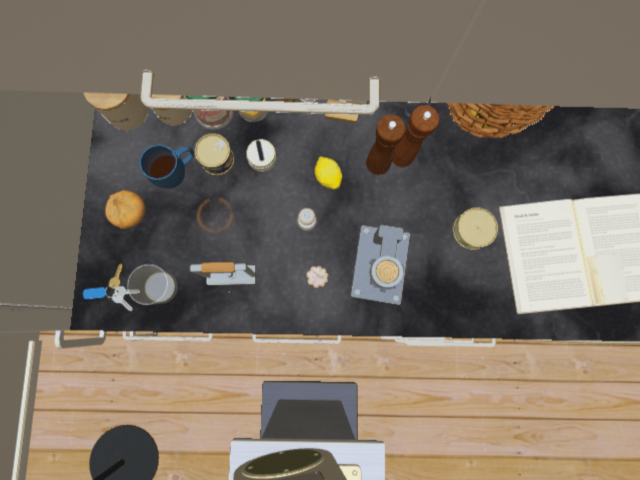

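The top view shows the stand with its cup at about (387,271) and its column behind at (390,235). The stirrup handle is at (217,267) with its foot at (231,275), the salt shaker is at (307,218), the garlic at (317,277) and the glass at (151,285).

```bash
cat > h.py <<'E'
import numpy as np,cv2
from plant import robot
def ray(K,T,uv,z):
    d=T[:3,:3]@np.linalg.inv(K)@np.array([uv[0],uv[1],1.]); o=T[:3,3]
    return o+d*(z-o[2])/d[2]
def comps(img,lo,hi,roi,minA=30):
    x0,y0,x1,y1=roi
    m=cv2.inRange(cv2.cvtColor(img[y0:y1,x0:x1],cv2.COLOR_RGB2HSV),np.array(lo),np.array(hi))
    out=[]
    for c in cv2.findContours(m,cv2.RETR_EXTERNAL,cv2.CHAIN_APPROX_NONE)[0]:
        if len(c)>5 and cv2.contourArea(c)>minA: out.append((c.reshape(-1,2)+[x0,y0]).astype(float))
    return sorted(out,key=lambda c:-cv2.contourArea(c.astype(np.float32)))
def rect(c): return cv2.minAreaRect(c.astype(np.float32))
E
python3 - <<'E'
from h import *
im=cv2.imread("pics/top0.png");
a=cv2.resize(im[215:315,340:430],None,fx=5,fy=5,interpolation=cv2.INTER_CUBIC)
b=cv2.resize(im[250:300,180:265],None,fx=4,fy=4,interpolation=cv2.INTER_CUBIC)
o=np.zeros((500,800,3),np.uint8);o[:500,:450]=a;o[:200,455:795]=b;cv2.imwrite("pics/crop1.png",o)
r=robot.read_camera("top");K,T,img=r["intrinsics"],r["pose"],r["color"]
for c in comps(img,(5,90,90),(22,255,255),(185,250,265,300)):
    R=rect(c);P=np.array([ray(K,T,p,.155) for p in cv2.boxPoints(R)]);print("handle",R,P.mean(0).round(4),P[:,:2].round(3).tolist())
for c in comps(img,(8,50,90),(25,255,255),(365,250,410,295)):
    R=cv2.minEnclosingCircle(c.astype(np.float32));print("disc",R,ray(K,T,R[0],.121).round(4))
E
```

```text
handle ((217.0, 267.5), (11.0, 32.0), 90.0) [0.4912 0.1769 0.155 ] [[0.501, 0.207], [0.502, 0.148], [0.482, 0.147], [0.48, 0.206]]
disc ((386.67022705078125, 271.1383056640625), 11.4539794921875) [ 0.4952 -0.1445  0.121 ]
```

View pics/crop1.png

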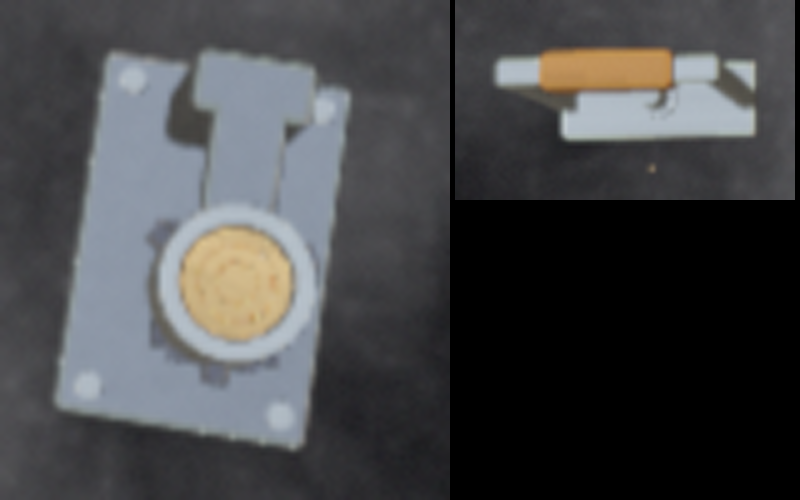

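Run:
```python
from h import *
from scipy.spatial.transform import Rotation as Ro
r=robot.read_camera("top");K,T,img=r["intrinsics"],r["pose"],r["color"]
P=np.array([ray(K,T,p,.01) for p in [(361,225.4),(410,233),(400.4,304.4),(351.4,296.4)]]);print(P.round(4).tolist())
a=lambda v:np.degrees(np.arctan2(v[1],v[0]))
print("x-axis yaw",a(P[0]-P[3]),a(P[1]-P[2]),"y-axis yaw-90",a(P[0]-P[1])-90,a(P[3]-P[2])-90)
q=lambda x,y,z:ray(K,T,(180+(x-455)/4,250+y/4),z)
f=[q(563,139,.01),q(755,133,.01)];h=[q(540,51,.157),q(672,48,.157)];
print("stirrup y yaw-90",a(f[0]-f[1])-90,a(h[0]-h[1])-90, "foot front edge",np.round(f,4).tolist())
for n,uv,z in(("salt",(307,215),.09),("garlic",(317,277),.02),("glass",(151,285),.0)):print(n,ray(K,T,uv,z).round(3))
s=robot.read_state();R=Ro.from_rotvec(s["orientation"]).as_matrix();print(R.round(3).tolist())
```

```text
[[0.608, -0.1052, 0.01], [0.5935, -0.214, 0.01], [0.4362, -0.1913, 0.01], [0.4511, -0.0854, 0.01]]
x-axis yaw -7.2110596351173974 -8.230815737629923 y-axis yaw-90 -7.605689121949354 -8.006440891695604
stirrup y yaw-90 3.0437127089104763 2.6207382410043323 foot front edge [[0.4694, 0.226, 0.01], [0.4749, 0.1232, 0.01]]
salt [0.61  0.014 0.09 ]
garlic [ 0.49 -0.01  0.02]
glass [0.467 0.349 0.   ]
[[0.969, 0.248, -0.0], [0.248, -0.969, 0.001], [0.0, -0.001, -1.0]]
```

```bash
R="1 .0208 -.0259 0 0"; python3 -m jog '1 .0208 -.0259 0 0;1 .0208 -.0259 0 0;1 .0208 -.0259 0 0;1 .0208 -.0259 0 0;1 .0208 -.0259 0 0;1 .0208 -.0259 0 0;1 .0208 -.0259 0 0;1 .0208 -.0259 0 0;1 .0208 -.0259 0 0;1 .0208 -.0259 0 0'
python3 -m jog '1 .0208 -.0259 0 0;1 .0208 -.0259 0 0;1 .0208 -.0259 0 0;1 .0208 -.0259 0 0;1 .0208 -.0259 0 0;1 .0208 -.0259 0 0;1 .0208 -.0259 0 0;1 .0208 -.0259 0 0;1 .0208 -.0259 0 0;1 .0208 -.0259 0 0'
python3 -m jog '1 .0208 -.0259 0 0;1 .0208 -.0259 0 0;1 .0208 -.0259 0 0;1 .0208 -.0259 0 0;1 .0208 -.0259 0 0;1 0 0 0 -7;1 0 0 0 -7;1 0 0 0 -7;1 0 0 0 -7;1 0 0 0 -7'
python3 -m jog '1 0 0 0 -7;1 0 0 0 -7;1 0 0 0 -7;1 0 0 0 -7;1 0 0 0 -7;1 0 0 0 -7;1 0 0 0 -1.4;1 0 0 0 0;1 0 0 0 0'
cat > w.py <<'E'
from h import *
from scipy.spatial.transform import Rotation as Ro
def wrist():
    s=robot.read_state();r=robot.read_camera("wrist")
    W=np.eye(4);W[:3,:3]=Ro.from_rotvec(s["orientation"]).as_matrix();W[:3,3]=s["tool_pos"]
    return s,W,r["intrinsics"],W@r["tool_from_camera"],r["color"]
E
python3 - <<'E'
from w import *
s,W,K,T,img=wrist();cv2.imwrite("pics/w1.png",img[...,::-1]);print(W.round(4).tolist(),s["force"],s["t"])
for c in comps(img,(5,90,60),(22,255,255),(0,0,640,480),300)[:3]:
    R=rect(c);P=np.array([ray(K,T,p,.157) for p in cv2.boxPoints(R)]);print(R,P.mean(0).round(4),P[:,:2].round(4).tolist())
E
```

```text
t: 1.08
tool_pos: [0.2864, -0.2772, 0.3027]
orientation: [3.117, 0.392, 0.0]
force: [0.8, -0.5, -0.2]
opening: 0.093
gripper_force: 0.0
t: 1.92
tool_pos: [0.4237, 0.0256, 0.3029]
orientation: [3.117, 0.393, 0.001]
force: [0.5, 0.2, 0.2]
opening: 0.0931
gripper_force: 0.0
t: 2.75
tool_pos: [0.4919, 0.1752, 0.3025]
orientation: [-2.85, -1.321, 0.001]
force: [0.2, 0.2, 0.2]
opening: 0.0926
gripper_force: 0.0
t: 3.5
tool_pos: [0.4919, 0.1751, 0.3027]
orientation: [-2.171, -2.27, 0.0]
force: [-0.7, -0.1, -0.2]
opening: 0.0928
gripper_force: 0.0
[[-0.0445, 0.999, -0.0001, 0.4919], [0.999, 0.0445, -0.0, 0.1751], [-0.0, -0.0001, -1.0, 0.3027], [0.0, 0.0, 0.0, 1.0]] [-0.71157033 -0.07315385 -0.16844923] 3.5
((461.0, 422.5), (33.0, 356.0), 90.0) [0.6105 0.0413 0.157 ] [[0.4714, 0.0505], [0.7449, 0.0629], [0.7537, 0.0322], [0.472, 0.0195]]
((315.5, 247.5), (87.0, 25.0), 90.0) [0.4906 0.1775 0.157 ] [[0.4811, 0.2077], [0.4974, 0.2085], [0.5007, 0.1473], [0.4833, 0.1465]]
((587.7379760742188, 60.64482879638672), (35.128238677978516, 70.42256927490234), 4.763641834259033) [0.6459 0.3003 0.157 ] [[0.6381, 0.2819], [0.6327, 0.3194], [0.6533, 0.3188], [0.6596, 0.2812]]
```

View pics/w1.png

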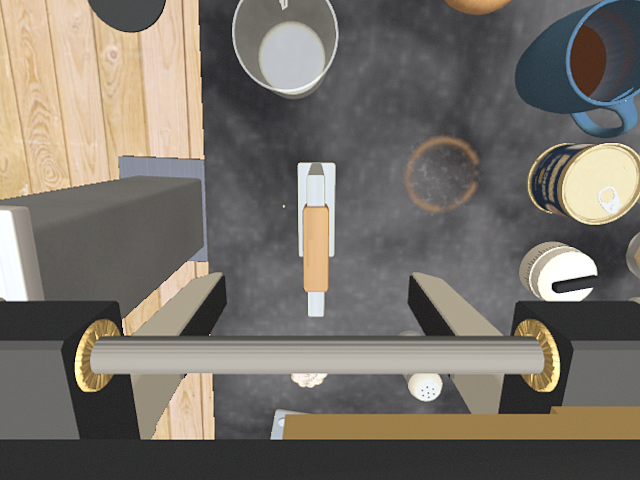

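The wrist view shows the handle upright in the image, centred at (315,248) between the fingers, with the yaw aligned. I'll shift 2.5 mm along tool x, descend and grip.

```bash
python3 -m jog '1 .0025 0 .02 0;1 0 0 .025 0;1 0 0 .025 0;1 0 0 .0127 0;1 0 0 .01 0;.0 0 0 0 0;0 0 0 0 0;0 0 0 0 0;0 0 0 0 0;0 0 0 0 0' 40
python3 -m jog '0 0 0 0 0;0 0 0 0 0;0 0 0 0 0;0 0 0 0 0;0 0 0 0 0;0 0 0 0 0' 40
```

```text
t: 4.38
tool_pos: [0.4926, 0.1778, 0.2114]
orientation: [2.166, 2.273, 0.003]
force: [-0.1, 0.2, -0.6]
opening: 0.0639
gripper_force: 0.0
t: 4.88
tool_pos: [0.4918, 0.1776, 0.21]
orientation: [-2.167, -2.274, 0.0]
force: [0.3, 0.3, 0.0]
opening: 0.0244
gripper_force: 0.0
```

```bash
python3 -m jog '0 0 0 0 0;0 0 0 0 0;0 0 0 0 0;0 0 0 0 0;0 0 0 0 0' 40; python3 -m jog '0 0 0 -.005 0;0 0 0 -.01 0;0 0 0 -.02 0;0 0 0 -.025 0;0 0 0 -.025 0;0 0 0 -.015 0;0 0 0 0 0;0 0 0 0 0;0 0 0 0 0'
```

```text
t: 5.3
tool_pos: [0.4918, 0.1776, 0.2099]
orientation: [-2.167, -2.274, 0.0]
force: [0.8, 0.2, -0.7]
opening: 0.0176
gripper_force: 40.0
t: 6.05
tool_pos: [0.4914, 0.1774, 0.3089]
orientation: [-2.167, -2.274, 0.002]
force: [0.0, 0.2, -2.6]
opening: 0.018
gripper_force: 40.0
```

```bash
python3 -m jog '0 0 0 0 5.2;0 0 0 0 5.15;0 -.0265 -.0069 0 0;0 -.0265 -.0069 0 0;0 -.0265 -.0069 0 0;0 -.0265 -.0069 0 0;0 -.0265 -.0069 0 0;0 -.0265 -.0069 0 0;0 -.0265 -.0069 0 0;0 -.0265 -.0069 0 0'; python3 -m jog '0 -.0265 -.0069 0 0;0 -.0265 -.0069 0 0;0 -.0265 -.0069 0 0;0 -.0265 -.0069 0 0;0 0 0 0 0;0 0 0 0 0;0 0 0 0 0'
python3 - <<'E'
from w import *
s,W,K,T,img=wrist();cv2.imwrite("pics/w2.png",img[...,::-1]);print(W.round(4).tolist(),s["force"],s["t"])
for c in comps(img,(5,50,60),(25,255,255),(0,0,640,330),300)[:5]:
    R=rect(c);P=np.array([ray(K,T,p,.121) for p in cv2.boxPoints(R)]);print(R,P.mean(0).round(4))
E
```

```text
t: 6.88
tool_pos: [0.4077, -0.0262, 0.308]
orientation: [-2.361, -2.068, 0.003]
force: [-0.4, 0.4, -2.9]
opening: 0.0178
gripper_force: 40.0
t: 7.47
tool_pos: [0.3675, -0.1263, 0.3088]
orientation: [-2.363, -2.067, 0.001]
force: [-0.4, -0.7, -2.7]
opening: 0.0175
gripper_force: 40.0
[[0.1328, 0.9911, -0.0017, 0.3675], [0.9911, -0.1328, 0.0015, -0.1263], [0.0012, -0.0019, -1.0, 0.3088], [0.0, 0.0, 0.0, 1.0]] [-0.42046367 -0.66347321 -2.74193286] 7.4667
((172.0, 164.5), (329.0, 278.0), 90.0) [ 0.2629 -0.0705  0.121 ]
((316.5, 286.0), (86.0, 43.0), 90.0) [ 0.361  -0.1691  0.121 ]
((477.8513488769531, 239.8918914794922), (50.567726135253906, 57.542579650878906), 54.462318420410156) [ 0.4934 -0.146   0.121 ]
((51.501190185546875, 117.27642822265625), (224.67544555664062, 18.540874481201172), 75.15155029296875) [ 0.1872 -0.0176  0.121 ]
((9.5, 148.5), (19.0, 93.0), 0.0) [ 0.1489 -0.0301  0.121 ]
```

View pics/w2.png

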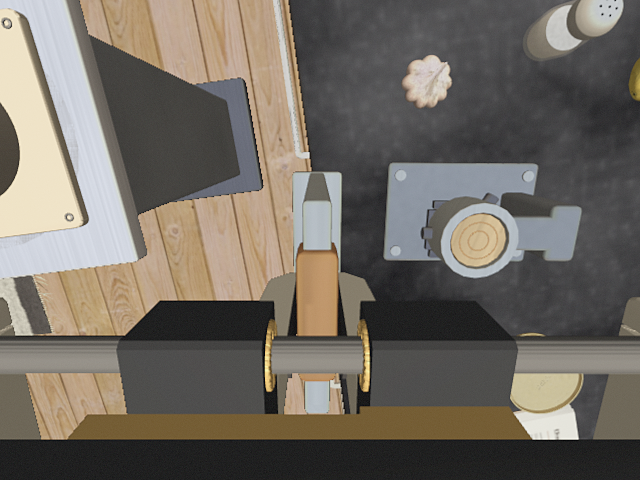

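The wrist view shows the stand squared to the tool, with the disc at (478,240) and the front clear. I'll descend, then slide in to stand x ≈ -9 mm with the tip at about 65 mm.

```bash
python3 -m jog '0 -.0012 0 .02 .4;0 0 0 .02 0;0 0 0 .02 0;0 0 0 .0148 0;0 0 0 0 0;0 0 0 0 0'; python3 -m jog '0 0 .02 0 0;0 0 .02 0 0;0 0 .02 0 0;0 0 .02 0 0;0 0 .02 0 0;0 0 .01 0 0;0 0 .0092 0 0;0 0 0 0 0;0 0 0 0 0'
python3 - <<'E'
from w import *
s,W,K,T,img=wrist();cv2.imwrite("pics/w3.png",img[...,::-1]);print(W.round(4).tolist(),s["force"],s["t"])
cv2.imwrite("pics/s3.png",cv2.resize(robot.read_camera("scene")["color"][190:310,320:460,::-1],None,fx=5,fy=5,interpolation=cv2.INTER_CUBIC))
E
```

```text
t: 8.02
tool_pos: [0.3674, -0.1268, 0.2345]
orientation: [-2.367, -2.062, 0.001]
force: [0.5, -0.5, -2.2]
opening: 0.0179
gripper_force: 40.0
t: 8.77
tool_pos: [0.4864, -0.1442, 0.2363]
orientation: [2.369, 2.062, 0.001]
force: [1.1, 0.0, -2.1]
opening: 0.018
gripper_force: 40.0
[[0.1379, 0.9905, 0.0008, 0.4864], [0.9905, -0.1379, -0.0003, -0.1442], [-0.0002, 0.0008, -1.0, 0.2363], [0.0, 0.0, 0.0, 1.0]] [ 1.0854198   0.00719564 -2.1095603 ] 8.7667
```

View pics/w3.png

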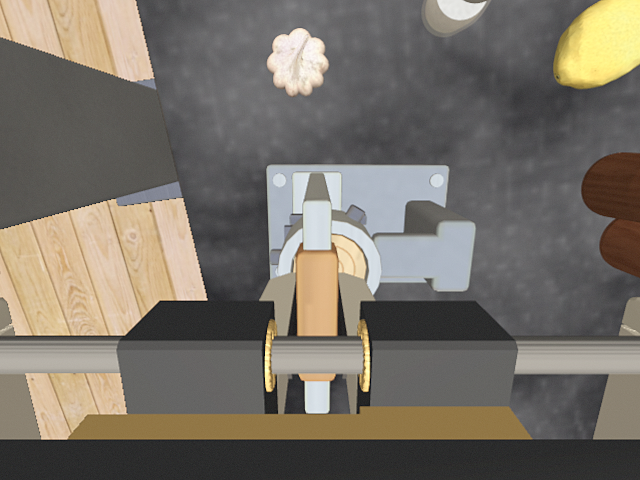

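The wrist view shows the stirrup straddling the cup without touching, handle at column 317 and cup centre at about column 330, so roughly 8 mm in front. Next I'll feel upward.

```bash
python3 -m jog '0 0 0 -.005 0;0 0 0 -.004 0;0 0 0 0 0;0 0 0 0 0'; python3 -m jog '0 0 0 -.001 0;0 0 0 0 0' | grep -E 'pos|force:'; python3 -m jog '0 0 0 -.001 0;0 0 0 0 0'| grep -E 'pos|force:';python3 -m jog '0 0 0 -.001 0;0 0 0 0 0'| grep -E 'pos|force:'
```

```text
t: 9.2
tool_pos: [0.4858, -0.1446, 0.2451]
orientation: [2.37, 2.06, 0.001]
force: [0.2, -0.5, -3.5]
opening: 0.0178
gripper_force: 40.0
tool_pos: [0.4856, -0.1445, 0.2453]
force: [0.9, -1.2, -3.5]
gripper_force: 40.0
tool_pos: [0.4857, -0.1445, 0.2463]
force: [-0.5, 0.6, -2.6]
gripper_force: 40.0
tool_pos: [0.4857, -0.1445, 0.2473]
force: [-0.1, 0.6, -2.4]
gripper_force: 40.0
```

```bash
for i in 1 2 ; do :; done; python3 -m jog '0 0 0 -.0007 0;0 0 0 0 0' | grep -E 'pos|force:'; python3 -m jog '0 0 0 -.0007 0;0 0 0 0 0'| grep -E 'pos|force:'
```

```text
tool_pos: [0.4857, -0.1445, 0.2479]
force: [-0.7, 0.6, -2.6]
gripper_force: 40.0
tool_pos: [0.4855, -0.1444, 0.2481]
force: [1.2, -0.9, -6.3]
gripper_force: 40.0
```

Contact with the plate is at TCP z ≈ 0.248, pressing about 4 N. I'll slide along stand x.

```bash
python3 -m jog '0 0 .001 0 0;0 0 0 0 0' | grep -E 'pos|force:'; python3 -m jog '0 0 .001 0 0;0 0 0 0 0'| grep -E 'pos|force:'; python3 -m jog '0 0 .001 0 0;0 0 0 0 0'| grep -E 'pos|force:'
```

```text
tool_pos: [0.4864, -0.1445, 0.2481]
force: [-0.4, -0.1, -6.4]
gripper_force: 40.0
tool_pos: [0.4875, -0.1447, 0.2484]
force: [-1.4, -0.6, -5.6]
gripper_force: 40.0
tool_pos: [0.4892, -0.145, 0.2493]
force: [0.4, 0.1, -3.3]
gripper_force: 40.0
```

The force has dropped and the tip has risen, so it's probably at the hole. I'll test upward.

```bash
python3 -m jog '0 0 0 -.0007 0;0 0 0 0 0' | grep -E 'pos|force:'; python3 -m jog '0 0 0 -.0007 0;0 0 0 0 0'| grep -E 'pos|force:'
```

```text
tool_pos: [0.4891, -0.1451, 0.2501]
force: [-0.1, -0.5, -2.0]
gripper_force: 40.0
tool_pos: [0.4889, -0.145, 0.2505]
force: [-0.6, 0.0, -1.9]
gripper_force: 40.0
```

```bash
for _ in 1; do python3 -m jog '0 0 0 -.001 0;0 0 0 -.001 0;0 0 0 0 0' | grep -E 'pos|force:'; python3 -m jog '0 0 0 -.001 0;0 0 0 -.001 0;0 0 0 0 0'| grep -E 'pos|force:'; python3 -m jog '0 0 0 -.001 0;0 0 0 -.001 0;0 0 0 0 0'| grep -E 'pos|force:'; done
```

```text
tool_pos: [0.4888, -0.1449, 0.2524]
force: [-0.6, -0.1, -2.4]
gripper_force: 40.0
tool_pos: [0.4888, -0.1449, 0.2543]
force: [-0.3, -0.4, -2.4]
gripper_force: 40.0
tool_pos: [0.4888, -0.1449, 0.2563]
force: [0.2, 0.8, -2.8]
gripper_force: 40.0
```

```bash
python3 -m jog '0 0 0 -.001 0;0 0 0 -.001 0;0 0 0 0 0' | grep -E 'pos|force:'; python3 -m jog '0 0 0 -.001 0;0 0 0 -.0005 0;0 0 0 0 0'| grep -E 'pos|force:'; python3 -m jog '0 0 0 -.001 0;0 0 0 0 0'| grep -E 'pos|force:';  python3 -m jog '0 0 0 -.001 0;0 0 0 0 0'| grep -E 'pos|force:'
```

```text
tool_pos: [0.4888, -0.1449, 0.2583]
force: [0.2, 0.3, -2.6]
gripper_force: 40.0
tool_pos: [0.4886, -0.1449, 0.2593]
force: [-0.7, -0.5, -4.1]
gripper_force: 40.0
tool_pos: [0.4884, -0.1448, 0.2602]
force: [-0.1, 0.7, -4.8]
gripper_force: 40.0
tool_pos: [0.4885, -0.1448, 0.2612]
force: [-0.6, 0.7, -7.1]
gripper_force: 40.0
```

Contact with the disc, at gentle force. I'll keep pushing.

```bash
python3 -m jog '0 0 0 -.001 0;0 0 0 -.001 0;0 0 0 0 0' | grep -E 'pos|force:'; python3 -m jog '0 0 0 -.001 0;0 0 0 -.001 0;0 0 0 0 0'| grep -E 'pos|force:'; python3 -m jog '0 0 0 -.001 0;0 0 0 -.001 0;0 0 0 0 0'| grep -E 'pos|force:'
```

```text
tool_pos: [0.4885, -0.1449, 0.2636]
force: [-2.0, -0.2, -6.1]
gripper_force: 40.0
tool_pos: [0.4886, -0.1449, 0.2658]
force: [-1.0, 1.1, -6.4]
gripper_force: 40.0
tool_pos: [0.4893, -0.1451, 0.2687]
force: [-0.5, -0.6, -3.0]
gripper_force: 40.0
```

```bash
python3 -m jog '0 0 0 -.001 0;0 0 0 -.001 0;0 0 0 0 0' | grep -E 'pos|force:'; python3 -m jog '0 0 0 -.001 0;0 0 0 -.0007 0;0 0 0 0 0;0 0 0 0 0'| grep -E 'pos|force:'
python3 - <<'E'
from w import *
s,W,K,T,img=wrist();cv2.imwrite("pics/w4.png",img[150:330,230:420,::-1].repeat(3,0).repeat(3,1))
E
```

```text
tool_pos: [0.4889, -0.145, 0.2701]
force: [0.3, -0.4, -4.4]
gripper_force: 40.0
tool_pos: [0.4887, -0.1449, 0.2713]
force: [1.9, -1.6, -3.9]
gripper_force: 40.0
```

View pics/w4.png

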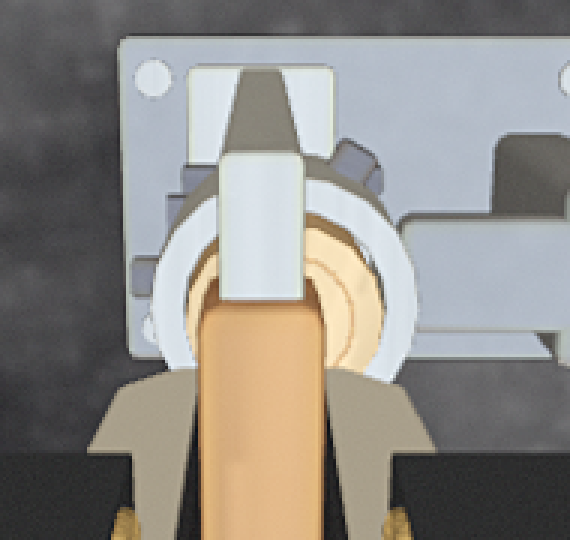

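The disc now stands proud of the rim, with its side visible. I'll go slightly higher for margin, then lower the rod straight down.

```bash
python3 -m jog '0 0 0 -.001 0;0 0 0 -.001 0;0 0 0 0 0;0 0 0 0 0' | grep -E 'pos|force:'; python3 -m jog '0 0 0 .002 0;0 0 0 .002 0;0 0 0 .002 0;0 0 0 .002 0;0 0 0 0 0;0 0 0 0 0'| grep -E 'pos|force:'; python3 -m jog '0 0 0 .003 0;0 0 0 .003 0;0 0 0 .003 0;0 0 0 .003 0;0 0 0 .003 0;0 0 0 0 0;0 0 0 0 0'| grep -E 'pos|force:'
```

```text
tool_pos: [0.4887, -0.1449, 0.2733]
force: [-0.7, -0.9, -3.5]
gripper_force: 40.0
tool_pos: [0.4886, -0.1448, 0.265]
force: [-0.3, -0.5, -2.2]
gripper_force: 40.0
tool_pos: [0.4885, -0.1448, 0.2499]
force: [1.0, -0.1, -2.8]
gripper_force: 40.0
```

```bash
python3 -m jog '0 0 0 .004 0;0 0 0 .005 0;0 0 0 .005 0;0 0 0 0 0;0 0 0 0 0'| grep -E 'pos|force:'; python3 -m jog '0 0 -.01 0 0;0 0 -.02 0 0;0 0 -.02 0 0;0 0 -.02 0 0;0 0 -.02 0 0;0 0 -.02 0 0;0 0 -.014 0 0;0 0 0 0 0;0 0 0 0 0'| grep -E 'pos|force:'; python3 -m jog '0 0 0 -.02 0;0 0 0 -.025 0;0 0 0 -.025 0;0 0 0 0 0;0 0 0 0 0'| grep -E 'pos|force:'
python3 - <<'E'
from w import *
s,W,K,T,img=wrist();cv2.imwrite("pics/w5.png",img[130:330,370:600,::-1].repeat(3,0).repeat(3,1))
for c in comps(img,(5,50,60),(25,255,255),(400,150,640,330),300)[:2]:print(rect(c),ray(K,T,rect(c)[0],.131))
E
```

```text
tool_pos: [0.4883, -0.1448, 0.2355]
force: [-0.3, -0.5, -2.6]
gripper_force: 40.0
tool_pos: [0.366, -0.1278, 0.2367]
force: [0.6, -0.5, -2.8]
gripper_force: 40.0
tool_pos: [0.3673, -0.1282, 0.3077]
force: [0.2, -0.3, -3.2]
gripper_force: 40.0
((478.65380859375, 237.7692108154297), (55.747371673583984, 58.24352264404297), 33.690067291259766) [ 0.49025069 -0.14358904  0.131     ]
```

View pics/w5.png

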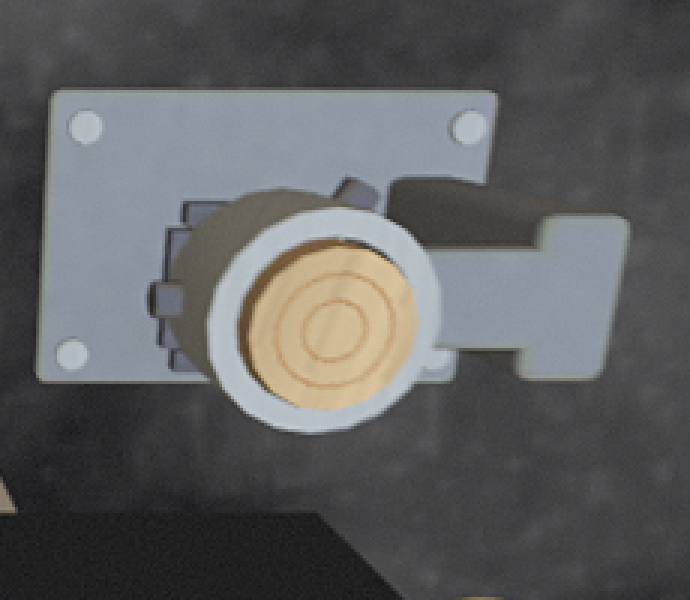

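The disc stays up, level and proud of the rim, at about (479,238) in the full image. I'm carrying the stirrup back to its original place.

```bash
python3 -m jog '0 .0267 .0067 0 0;0 .0267 .0067 0 0;0 .0267 .0067 0 0;0 .0267 .0067 0 0;0 .0267 .0067 0 0;0 .0267 .0067 0 0;0 .0267 .0067 0 0;0 .0267 .0067 0 0;0 .0267 .0067 0 0;0 .0267 .0067 0 0'| grep -E 'pos|force:'; python3 -m jog '0 .0267 .0067 0 0;0 .0267 .0067 0 0;0 0 0 0 0;0 0 0 .02 0;0 0 0 .025 0;0 0 0 .025 0;0 0 0 .02 0;0 0 0 0 0;0 0 0 0 0'| grep -E 'pos|force:'; python3 -m jog '0 0 0 .003 0;0 0 0 .002 0;0 0 0 0 0;0 0 0 0 0'
```

```text
tool_pos: [0.469, 0.129, 0.3037]
force: [0.3, -0.4, -2.4]
gripper_force: 40.0
tool_pos: [0.4887, 0.178, 0.214]
force: [0.2, 0.8, -3.3]
gripper_force: 40.0
t: 18.8
tool_pos: [0.4902, 0.1785, 0.2118]
orientation: [2.37, 2.061, 0.001]
force: [-0.5, -0.1, -3.2]
opening: 0.0178
gripper_force: 40.0
```

```bash
python3 -m jog '0 0 0 .001 0;0 0 0 0 0;0 0 0 0 0'| grep -E 'pos|force:'; python3 -m jog '0 0 0 .0007 0;0 0 0 0 0;0 0 0 0 0'| grep -E 'pos|force:'
```

```text
tool_pos: [0.49, 0.1785, 0.2104]
force: [-0.8, 0.4, -3.3]
gripper_force: 40.0
tool_pos: [0.49, 0.1785, 0.2095]
force: [0.8, -1.1, -2.3]
gripper_force: 40.0
```

```bash
python3 -m jog '0 0 0 .0006 0;0 0 0 0 0;0 0 0 0 0'| grep -E 'pos|force:'; python3 -m jog '.4 0 0 0 0;.4 0 0 0 0;.5 0 0 0 0;.6 0 0 0 0;.7 0 0 0 0;.8 0 0 0 0;.8 0 0 0 0;.8 0 0 0 0;.8 0 0 0 0;.8 0 0 0 0'; python3 -m jog '.8 0 0 -.01 0;.8 0 0 -.02 0;.8 0 0 -.025 0;.8 0 0 -.025 0;.8 0 0 -.02 0;.8 0 0 0 0;.8 0 0 0 0;.8 0 0 0 0'
python3 - <<'E'
from w import *
s,W,K,T,img=wrist();cv2.imwrite("pics/w6.png",img[...,::-1])
E
```

```text
tool_pos: [0.4901, 0.1785, 0.209]
force: [0.8, 0.7, -2.2]
gripper_force: 40.0
t: 20.38
tool_pos: [0.49, 0.1785, 0.2089]
orientation: [-2.371, -2.062, 0.0]
force: [0.2, 0.1, 0.1]
opening: 0.0739
gripper_force: 0.0
t: 21.05
tool_pos: [0.4898, 0.1784, 0.3087]
orientation: [-2.371, -2.061, 0.0]
force: [-0.1, -0.4, -0.3]
opening: 0.0742
gripper_force: 0.0
```

View pics/w6.png

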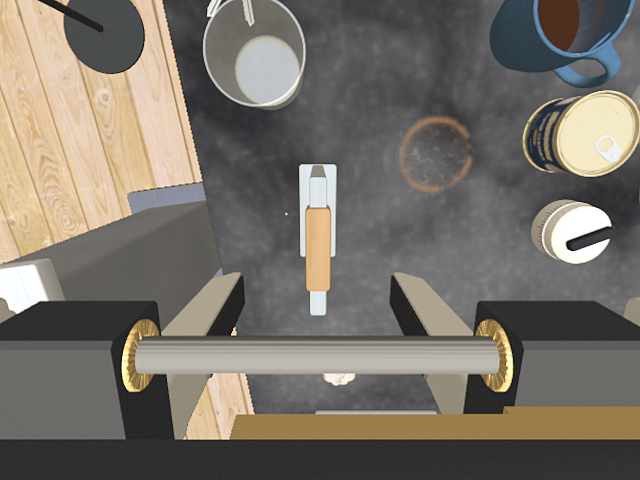

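The stirrup stands upright with its handle at (318,249), free of the fingers, and nothing else has moved. I'm handing in.

```bash
python3 -c "
from plant import robot
print(robot.close_job())"
```

```text
the job is handed in; nothing more can be done
None
```

I handed the job in at about 21 s, but no verdict was shown: the disc is up past the spring balls and stayed there, the stirrup stands upright back at its starting spot clear of the stand, and I saw no sign that any other item had moved.

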